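# Shut the lacquer jar

### The arm

A 7-joint arm with a two-finger parallel gripper is mounted at the origin on the work surface. World frame = base frame: x ahead of the robot, y to its left, z up, the work surface at z = 0. Lengths are in m, angles in rad, forces in N, time in s.
With the tool pointing down it reaches from about 0.425 to 0.925 m from the base axis. Payload 6.8 kg.
Tool frame: the origin (TCP) lies midway between the tips of the shut fingers; the grasp point (between the pads) lies 19 mm behind it; z points along the fingers, y is the line along which they close (so a half turn about z gives the same grasp; the last joint's range is limited). The gripper opens to 85 mm and grips with 20 to 120 N. Pads are 22 mm wide; open, the fingers measure 114 mm over their backs; the gripper's body (76 mm by 85 mm) begins 54 mm behind the grasp point. The pads swing forward as they close: fully open they stand 13 mm farther back than shut.
Start: joints at [1.024, 0.477, 0.022, 1.555, -0.011, 1.109, -0.083], TCP at [0.287, -0.611, 0.231] pointing down, gripper open.
Joint ranges: [-2.96, 2.96], [-0.34, 2.1], [-1.41, 1.46], [0.24, 2.44], [-1.37, 4.51], [0.17, 1.92], [-2.96, 2.96]. Speed limits (rad/s): [2.39, 2.39, 3.14, 3.14, 3.14, 3.14, 3.14].

### API

Orientations are given as a unit quaternion [w, x, y, z].
In Python, from station import * gives the robot as it stands. The module is installed in compiled form; this text tells all that it offers.
- The arm moves only by the shell command python3 -m jog 'ROWS' [OPENING] [FORCE]. ROWS is JSON, a list of rows, each an object of numbers: "x", "y", "z": the shift along the tool's x, y, z in m; "ax", "ay", "az": the turn, a rotation vector about the tool's x, y, z in rad. In form: [{"x": .., "y": .., "z": .., "ax": .., "ay": .., "az": ..}, ...]. A call has 1 to 12 rows; each row is the pose to reach, as a shift and turn from the pose commanded when the call began, along the tool's axes at that moment; what a row does not reach only later rows make up. A row lasts 1/10 s, in which the tool goes at most 50 mm and 8.59 degrees, less where a joint would pass 70% of its speed; a pose out of reach is approached as far as the arm can. A call with a gripper value outside its range is refused whole. OPENING is the opening, from 0 (shut) to 1 (fully open), set as the call begins (- or left out, the last holds). The fingers move at their own pace and stop on an object; FORCE is the grip in N (left out, the last holds). Time passes only in rows, so rows that repeat a pose let the fingers close. It gives the time, the measured TCP pose, the force, the opening and the grip force at its end, in the units of the state.
- get_obs(): the state, without advancing time (a new reading comes with each control period).
- read_camera(name): name is "scene" or "side" or "wrist"; returns the picture (480x640x3 uint8, red, green, blue); there is no depth.
- camera_params(name): a dict with "K" (3x3 intrinsics, pixels), "D" ([k1, k2, p1, p2, k3] as OpenCV has them; the pictures are not rectified), "origin" and "attitude" of the camera in the world. Camera axes: x right, y up, looking along -z (the intrinsics and any distortion apply to the point x, -y, -z); pixel columns grow to the right and rows downward; lengths in m; the calibration is good to about 2 mm. A picture is of the moment at which its call begins: read the wrist's pose just before it. camera_params takes no time and is no camera call; for the wrist camera it gives the pose at the moment of the call.
- hand_in(): hands the job in; it is judged then, once.
The state is a dict: "t": time; "q": joint angles; "joint_vel": joint speeds; "joint_torque": joint torques, N m; "eef_pos": TCP position; "tool_rot": TCP orientation; "contact_force": force on the tool from outside, world axes, zero at the start; "torque": the same for the moment, N m; "gripper_width": opening from 0.0 (shut) to 1.0 (fully open); "grasp_force": force on a finger pad.
Only numpy, scipy, OpenCV 4.12 (cv2) and the standard library are available. Lean on these libraries where they do the work, as an engineer would, in place of code of your own. Each camera call takes 0.05 s, during which the arm holds its last target. There are 200 camera calls.

### The job

The cap of the wide, low jar has been left loose. Screw it fully home (clockwise seen from above) and let go. The tall slim bottle beside it is in use: leave its cap as it is.

Things in the scene. Friction and masses are not known exactly. Their poses are not given: they have to be found in the camera images.
- jar: The wide low jar: amber glass, 92 mm in diameter, 88 mm high up to its cap, bolted to the bench in a 110 mm square, 8 mm thick green plate: it cannot move. It may stand left or right of the slim bottle. Origin: centre of the underside, on the bench; z up. Two small metal lugs stick out of its neck just under the cap, along its +x and -x: the cap's wing lies in line with them when home.
- jar_cap (a joint): How far the wide jar's cap is unscrewed, in rad: 0 is fully home at a hard stop; larger is looser, turned counter-clockwise seen from above. It starts 0.8 to 1.3 loose, so one grasp shuts it. The captive cap turns in place about the jar's vertical axis, neither rising nor sinking, with an even friction of 0.08 N m, and stays where it is left.
- jar_grip (a point): Grip point of the wide jar's cap: on its axis, 128 mm above the bench. The cap is an aluminium disc, 68 mm in diameter, 88 to 106 mm above the bench; on it stands a straight black wing 60 mm long, 14 mm thick, 106 to 136 mm above the bench. The point turns with the cap: x along the wing, y across its 14 mm thickness, z up.
- bottle_wing_end (a point): A point on the cap of the tall slim bottle (same amber glass, 58 mm in diameter, 138 mm high, in a plate like the jar's). Its cap is a 42 mm aluminium disc with a black wing 40 mm long, 14 mm thick, its top 186 mm above the bench. The point is at the middle of one end of the wing, on its top edge, 20 mm from the bottle's axis; x points from the axis along the wing, z up.
Not all that is in view belongs to the job. What is shaped like the jar but red or turquoise is not meant.

How it is judged:
By the outcome, as a careful person would: the job done as asked, in the order asked, and still so for the second after the job is handed in, with the robot touching nothing.
It also fails if it takes over 32 s, if anything falls off the work surface, if the arm or the gripper's body presses on something with over 40 N, if the wrist force passes 120 N, or if a joint passes its speed limit or range.

## Working session

There is one attempt and no reset: what is moved stays moved. The work goes in short steps, Python scripts to look and compute and a shell command to move; the robot and the scene stay as the last step left them, time stands still between calls to the robot, and variables do not carry over. Pictures are saved under pics/ and viewed, at most 10 in all, crops included, and the job is handed in when it is done.

```bash
mkdir -p pics; cat > h.py <<'E'
from station import *
import numpy as np, cv2
from scipy.spatial.transform import Rotation as R
def cam(n):
    c=camera_params(n); a=np.array(c["attitude"],float)
    M=a if a.shape==(3,3) else R.from_quat(a,scalar_first=True).as_matrix()
    return np.array(c["K"]),np.array(c["D"]),np.array(c["origin"]),M
def ray(n,px,z):
    "pixels -> world points on plane z"
    K,D,o,M=cam(n); p=cv2.undistortPoints(np.array(px,float).reshape(-1,1,2),K,D)[:,0]
    d=np.c_[p[:,0],-p[:,1],-np.ones(len(p))]@M.T
    return o+d*((z-o[2])/d[:,2])[:,None]
def proj(n,P):
    K,D,o,M=cam(n); c=(np.array(P,float)-o)@M*[1,-1,-1]
    return cv2.projectPoints(c,np.zeros(3),np.zeros(3),K,D)[0][:,0]
def snap(n,f):
    im=read_camera(n); cv2.imwrite(f"pics/{f}.png",im[:,:,::-1]); return im
E
python3 - <<'E'
from h import *
o=get_obs(); print(o["t"],o["eef_pos"],o["tool_rot"],o["gripper_width"])
for n in("scene","side","wrist"): snap(n,n+"0"); print(n,camera_params(n))
E
```

```text
0.0 [ 0.2865552  -0.61050542  0.2303325 ] [-8.66018674e-04  9.76018865e-01  2.17684084e-01 -2.52826231e-04] 1.0020803656894435
scene {'K': array([[435.84252031,   0.        , 320.09942043],
       [  0.        , 435.84252031, 236.83549052],
       [  0.        ,   0.        ,   1.        ]]), 'D': array([-0.0784886,  0.       ,  0.       ,  0.       ,  0.       ]), 'origin': array([1.08380829, 0.06376097, 0.59279786]), 'attitude': array([0.59618029, 0.29408887, 0.31594887, 0.67694691])}
side {'K': array([[496.69930185,   0.        , 316.09618055],
       [  0.        , 496.69930185, 233.63176999],
       [  0.        ,   0.        ,   1.        ]]), 'D': array([-0.05324295,  0.        ,  0.        ,  0.        ,  0.        ]), 'origin': array([ 0.32705048, -0.47329197,  0.69495525]), 'attitude': array([ 0.92154637,  0.34842201, -0.05905123, -0.16083331])}
wrist {'K': array([[367.16828089,   0.        , 317.29211195],
       [  0.        , 367.16828089, 240.35204141],
       [  0.        ,   0.        ,   1.        ]]), 'D': array([-0.01829275,  0.        ,  0.        ,  0.        ,  0.        ]), 'origin': array([ 0.353697  , -0.57960453,  0.37196541]), 'attitude': array([ 0.83519573, -0.12232405,  0.07823331, -0.53043799])}
```

View pics/scene0.png

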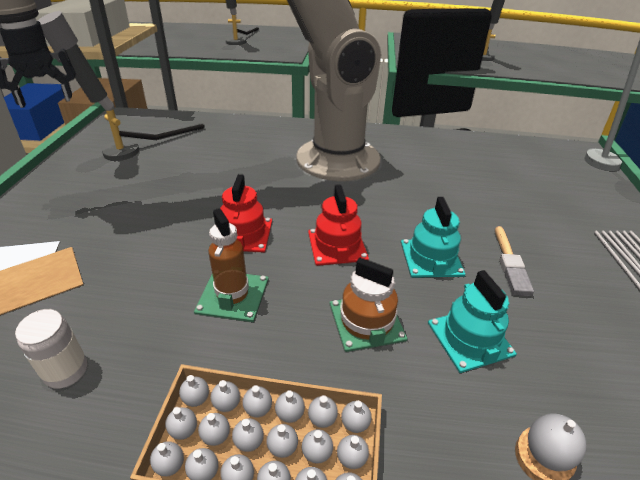

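View pics/side0.png

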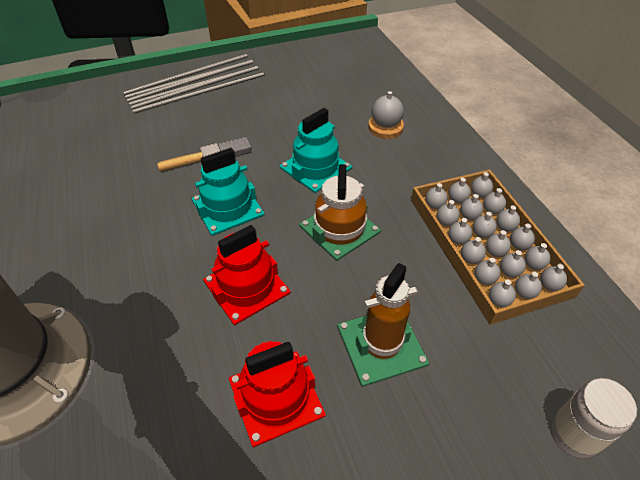

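The scene view shows the amber jar at about (370,305), with its wing from (357,268) to (391,278). The side view has the jar at (341,215), with its wing near (342,182). The bottle is at (229,265) in scene and (388,325) in side. I'll zoom in on the jar.

```bash
python3 - <<'E'
import cv2,numpy as np
a=cv2.imread("pics/scene0.png")[245:355,320:420]; b=cv2.imread("pics/side0.png")[155:265,290:390]
cv2.imwrite("pics/z.png",np.hstack([cv2.resize(x,None,fx=4,fy=4,interpolation=cv2.INTER_CUBIC) for x in(a,b)]))
E
```

```text
(no output)
```

View pics/z.png

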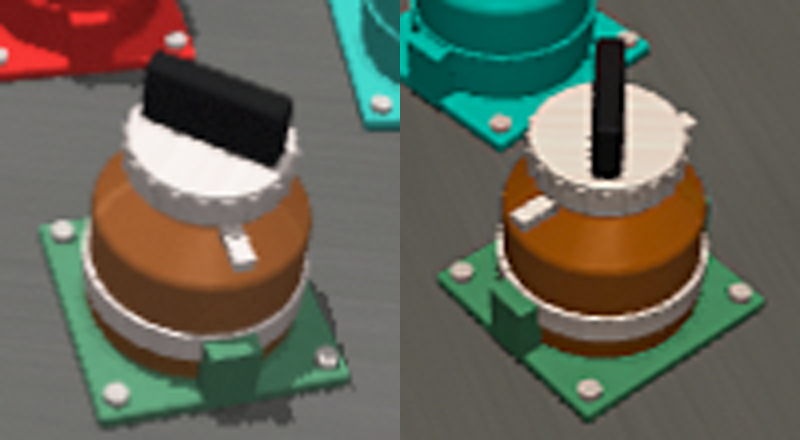

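```bash
python3 - <<'E'
from h import *
S=lambda x,y:(320+x/4,245+y/4); T=lambda x,y:(290+(x-400)/4,155+y/4)
w=ray("scene",[S(150,62),S(286,104)],.136); d=w[1]-w[0]; print("wing scene",w,w.mean(0),np.linalg.norm(d),np.arctan2(d[1],d[0]))
w=ray("side",[T(609,40),T(606,133)],.136); d=w[1]-w[0]; print("wing side",w,w.mean(0),np.linalg.norm(d),np.arctan2(d[1],d[0]))
print("disc",ray("scene",[S(211,150)],.106),ray("side",[T(609,136)],.106))
l=ray("side",[T(518,218),T(692,120)],.084); d=l[1]-l[0]; print("lugs",l,l.mean(0),np.linalg.norm(d),np.arctan2(d[1],d[0]))
print("lug scene",ray("scene",[S(241,255)],.084))
b=ray("side",[T(462,270),T(588,388),T(740,291)],.008);print("bolts",b,(b[0]+b[2])/2)
b=ray("scene",[S(62,230),S(116,393),S(327,357)],.008);print("bolts",b,(b[0]+b[2])/2)
E
```

```text
wing scene [[0.57005462 0.0726818  0.136     ]
 [0.58693015 0.12579684 0.136     ]] [0.57849239 0.09923932 0.136     ] 0.05573141921537463 1.2631661403577357
wing side [[0.58649282 0.12302027 0.136     ]
 [0.56395164 0.06982181 0.136     ]] [0.57522223 0.09642104 0.136     ] 0.057776993510741115 -1.9715812138516529
disc [[0.58514693 0.09992938 0.106     ]] [[0.57718678 0.09679638 0.106     ]]
lugs [[0.53103656 0.08408126 0.084     ]
 [0.62543449 0.11509836 0.084     ]] [0.57823552 0.09958981 0.084     ] 0.0993631250764926 0.31746482491054845
lug scene [[0.61907047 0.11459625 0.084     ]]
bolts [[0.52001123 0.13037979 0.008     ]
 [0.54966822 0.04348571 0.008     ]
 [0.63747516 0.07373082 0.008     ]] [0.5787432  0.10205531 0.008     ]
bolts [[0.5453008  0.041411   0.008     ]
 [0.63273749 0.07166454 0.008     ]
 [0.6026554  0.15921245 0.008     ]] [0.5739781  0.10031172 0.008     ]
```

The jar is at about (0.577, 0.099), its wing points along 1.22 rad and its lugs along 0.32 rad, so the cap is about 0.9 rad loose. I'll go above it, with the tool x axis along the wing.

```bash
python3 -m jog '[{"x":0.0,"y":0.0,"z":-0.03},{"x":0.03,"y":-0.028,"z":-0.05},{"x":0.065,"y":-0.06,"z":-0.05},{"x":0.1,"y":-0.092,"z":-0.05},{"x":0.135,"y":-0.124,"z":-0.05,"az":-0.1},{"x":0.17,"y":-0.156,"z":-0.05,"az":-0.2},{"x":0.205,"y":-0.189,"z":-0.05,"az":-0.3},{"x":0.24,"y":-0.221,"z":-0.05,"az":-0.4},{"x":0.275,"y":-0.253,"z":-0.05,"az":-0.5},{"x":0.31,"y":-0.285,"z":-0.05,"az":-0.6},{"x":0.345,"y":-0.317,"z":-0.05,"az":-0.7},{"x":0.38,"y":-0.35,"z":-0.05,"az":-0.78}]' 1
cat > go.py <<'E'
import sys
from h import *
# target x y z, yaw of tool x (mod pi) -> shift in current tool frame
x,y,z,a=map(float,sys.argv[1:5]); o=get_obs()
r=R.from_quat(o["tool_rot"],scalar_first=True); s=r.apply([1,0,0]); cur=np.arctan2(s[1],s[0])
d=(a-cur+np.pi/2)%np.pi-np.pi/2
q=np.c_[[np.cos(cur+d),np.sin(cur+d),0],[np.sin(cur+d),-np.cos(cur+d),0],[0,0,-1]]
print("t",o["t"],"yaw",cur,"shift",r.inv().apply(np.array([x,y,z])-o["eef_pos"]).round(4),"turn",(r.inv()*R.from_matrix(q)).as_rotvec().round(4),"q",np.round(o["q"],2))
E
python3 go.py .577 .099 .28 1.22
```

```text
t 0.15 yaw 0.43881218831015906 shift [ 0.5644 -0.5191 -0.0488] turn [-1.400e-03 -4.000e-04 -7.812e-01] q [ 1.02  0.48  0.02  1.56 -0.01  1.11 -0.08]validation failed for argument at $[0]...
```

```bash
python3 -m jog '[{"x":0,"y":0,"z":-0.03,"ax":0,"ay":0,"az":0},{"x":0.03,"y":-0.028,"z":-0.05,"ax":0,"ay":0,"az":0},{"x":0.065,"y":-0.06,"z":-0.05,"ax":0,"ay":0,"az":0},{"x":0.1,"y":-0.092,"z":-0.05,"ax":0,"ay":0,"az":0},{"x":0.135,"y":-0.124,"z":-0.05,"ax":0,"ay":0,"az":-0.1},{"x":0.17,"y":-0.156,"z":-0.05,"ax":0,"ay":0,"az":-0.2},{"x":0.205,"y":-0.189,"z":-0.05,"ax":0,"ay":0,"az":-0.3},{"x":0.24,"y":-0.221,"z":-0.05,"ax":0,"ay":0,"az":-0.4},{"x":0.275,"y":-0.253,"z":-0.05,"ax":0,"ay":0,"az":-0.5},{"x":0.31,"y":-0.285,"z":-0.05,"ax":0,"ay":0,"az":-0.6},{"x":0.345,"y":-0.317,"z":-0.05,"ax":0,"ay":0,"az":-0.7},{"x":0.38,"y":-0.35,"z":-0.05,"ax":0,"ay":0,"az":-0.78}]' 1; python3 go.py .577 .099 .28 1.22
```

```text
t: 1.35
eef_pos: [0.4823, -0.1311, 0.2813]
tool_rot: [0.0, 0.819, 0.574, -0.0]
contact_force: [1.0, 0.4, -0.3]
gripper_width: 1.001
grasp_force: 0.0
t 1.35 yaw 1.2221840633081031 shift [0.2486 0.0104 0.0013] turn [0.0002 0.0002 0.0022] q [ 0.47  0.16 -0.37  1.88  0.07  1.11 -0.27]
```

```bash
python3 -m jog '[{"x":0.045,"y":0.002,"z":0,"ax":0,"ay":0,"az":0},{"x":0.09,"y":0.004,"z":0,"ax":0,"ay":0,"az":0},{"x":0.135,"y":0.006,"z":0,"ax":0,"ay":0,"az":0},{"x":0.18,"y":0.008,"z":0,"ax":0,"ay":0,"az":0},{"x":0.22,"y":0.01,"z":0,"ax":0,"ay":0,"az":0},{"x":0.248,"y":0.01,"z":0,"ax":0,"ay":0,"az":0},{"x":0.248,"y":0.01,"z":0,"ax":0,"ay":0,"az":0},{"x":0.248,"y":0.01,"z":0,"ax":0,"ay":0,"az":0}]'
python3 - <<'E'
from h import *
print(proj("wrist",[[.577,.099,.136]])); im=snap("wrist","w1")
E
python3 go.py .577 .099 .28 1.22
```

```text
t: 2.15
eef_pos: [0.5767, 0.0968, 0.2808]
tool_rot: [-0.0, 0.82, 0.573, -0.001]
contact_force: [0.8, -0.6, -0.5]
gripper_width: 1.001
grasp_force: 0.0
[[315.77742152 222.84254675]]
t 2.2 yaw 1.2180581095556415 shift [ 0.0034 -0.0009  0.0009] turn [-0.0005  0.0011 -0.0019] q [ 0.12  0.33 -0.49  1.69  0.17  1.16 -0.77]
```

View pics/w1.png

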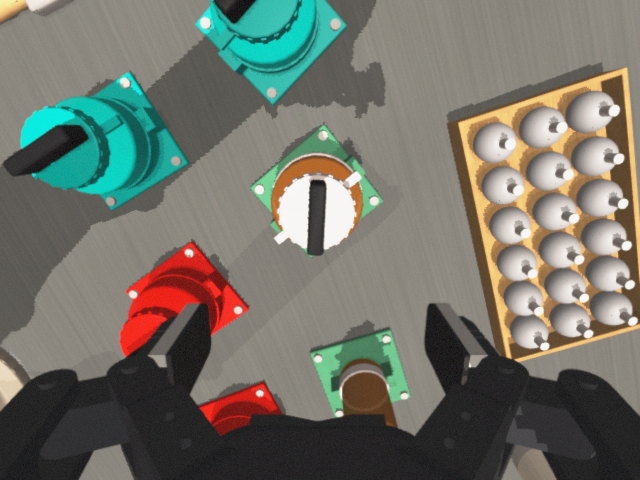

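The wrist view shows the jar's wing running almost vertically from (317,181) to (316,253). The lugs are at (354,178) and (281,238), and the jar's plate bolts at (323,135), (259,189) and (376,201). I'll refine from the dark and white pixels.

```bash
python3 - <<'E'
from h import *
im=cv2.imread("pics/w1.png").astype(int); sub=im[170:262,270:365]
m=(sub.max(2)<70).astype(np.uint8)
n,l,s,c=cv2.connectedComponentsWithStats(m); k=1+np.argmax(s[1:,4]); ys,xs=np.where(l==k); print(s[k])
# top-face rows only: midline of each row
rows=[(xs[ys==y].mean()+270,y+170,(ys==y).sum()) for y in range(ys.min(),ys.max()+1)]
print([(round(a,1),b,c) for a,b,c in rows[::6]])
p=np.array([(a,b) for a,b,_ in rows[3:55]]); f=np.polyfit(p[:,1],p[:,0],1)
y0=ys.min()+170
w=ray("wrist",[(np.polyval(f,y0),y0),(np.polyval(f,y0+60),y0+60)],.136); d=w[0]-w[1]
print("far end",w[0],"yaw",np.arctan2(d[1],d[0]),"centre",w[0]-.03*d/np.linalg.norm(d))
lg=ray("wrist",[(281,238),(354,178)],.084); d=lg[1]-lg[0]; print("lugs",lg.mean(0),np.linalg.norm(d),np.arctan2(d[1],d[0]))
E
```

```text
[  38   10   18   75 1028]
[(np.float64(316.0), 180, np.int64(7)), (np.float64(317.5), 186, np.int64(14)), (np.float64(316.5), 192, np.int64(13)), (np.float64(316.5), 198, np.int64(13)), (np.float64(316.8), 204, np.int64(12)), (np.float64(316.3), 210, np.int64(13)), (np.float64(316.0), 216, np.int64(14)), (np.float64(316.0), 222, np.int64(15)), (np.float64(315.4), 228, np.int64(13)), (np.float64(315.5), 234, np.int64(14)), (np.float64(315.5), 240, np.int64(14)), (np.float64(315.0), 246, np.int64(15)), (np.float64(315.0), 252, np.int64(15))]
far end [0.59001385 0.12935349 0.136     ] yaw 1.1819013952348616 centre [0.57863886 0.10159363 0.136     ]
lugs [0.57781072 0.0980314  0.084     ] 0.08927721638399963 0.34411294131529885
```

```bash
python3 go.py .578 .099 .111 1.19
```

```text
t 2.2 yaw 1.2180581095556415 shift [3.900e-03 1.000e-04 1.699e-01] turn [-0.0005  0.0012  0.0281] q [ 0.12  0.33 -0.49  1.69  0.17  1.16 -0.77]
```

```bash
python3 -m jog '[{"x":0.003,"y":0,"z":0.03,"ax":0,"ay":0,"az":0.028},{"x":0.003,"y":0,"z":0.065,"ax":0,"ay":0,"az":0.028},{"x":0.003,"y":0,"z":0.1,"ax":0,"ay":0,"az":0.028},{"x":0.003,"y":0,"z":0.125,"ax":0,"ay":0,"az":0.028},{"x":0.003,"y":0,"z":0.145,"ax":0,"ay":0,"az":0.028},{"x":0.003,"y":0,"z":0.16,"ax":0,"ay":0,"az":0.028},{"x":0.003,"y":0,"z":0.169,"ax":0,"ay":0,"az":0.028},{"x":0.003,"y":0,"z":0.169,"ax":0,"ay":0,"az":0.028},{"x":0.003,"y":0,"z":0.169,"ax":0,"ay":0,"az":0.028}]'
python3 - <<'E'
from h import *
snap("wrist","w2")
E
python3 go.py .578 .099 .111 1.19
```

```text
t: 3.1
eef_pos: [0.5786, 0.0992, 0.1131]
tool_rot: [0.0, 0.828, 0.561, 0.001]
contact_force: [0.5, -0.6, 0.2]
gripper_width: 0.999
grasp_force: 0.0
t 3.15 yaw 1.190577698517009 shift [-0.0007 -0.0006  0.0023] turn [ 0.0015 -0.0009  0.0006] q [ 0.06  0.51 -0.44  1.85  0.28  0.84 -0.9 ]
```

View pics/w2.png

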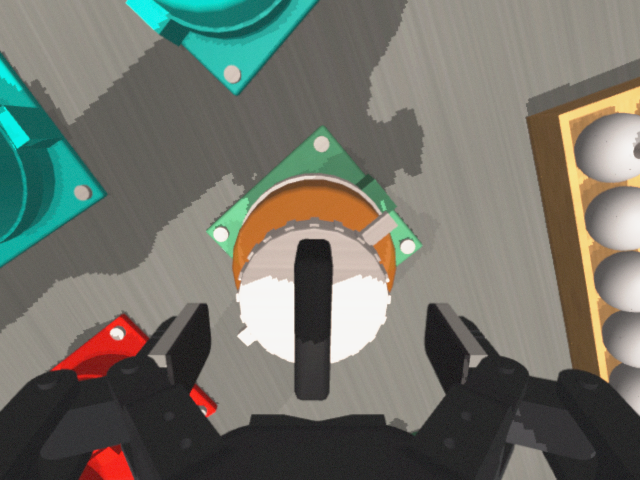

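The wing (x≈314) is upright and midway between the pads (about 208 and 427), and the fingers are clear. Closing.

```bash
python3 -m jog '[{"x":0,"y":0,"z":0,"ax":0,"ay":0,"az":0},{"x":0,"y":0,"z":0,"ax":0,"ay":0,"az":0},{"x":0,"y":0,"z":0,"ax":0,"ay":0,"az":0},{"x":0,"y":0,"z":0,"ax":0,"ay":0,"az":0},{"x":0,"y":0,"z":0,"ax":0,"ay":0,"az":0},{"x":0,"y":0,"z":0,"ax":0,"ay":0,"az":0},{"x":0,"y":0,"z":0,"ax":0,"ay":0,"az":0},{"x":0,"y":0,"z":0,"ax":0,"ay":0,"az":0},{"x":0,"y":0,"z":0,"ax":0,"ay":0,"az":0},{"x":0,"y":0,"z":0,"ax":0,"ay":0,"az":0}]' 0 50
python3 - <<'E'
from h import *
o=get_obs();print(o["contact_force"],o["torque"])
E
```

```text
t: 4.15
eef_pos: [0.577, 0.0998, 0.1126]
tool_rot: [-0.0, 0.828, 0.561, -0.001]
contact_force: [-4.3, -0.5, 5.5]
gripper_width: 0.157
grasp_force: 49.7
[-4.29975222 -0.51514372  5.54406925] [ 0.01813592  0.96259003 -0.09975809]
```

```bash
python3 -m jog '[{"x":0,"y":0,"z":0,"ax":0,"ay":0,"az":0.08},{"x":0,"y":0,"z":0,"ax":0,"ay":0,"az":0.16},{"x":0,"y":0,"z":0,"ax":0,"ay":0,"az":0.24},{"x":0,"y":0,"z":0,"ax":0,"ay":0,"az":0.32},{"x":0,"y":0,"z":0,"ax":0,"ay":0,"az":0.4},{"x":0,"y":0,"z":0,"ax":0,"ay":0,"az":0.48},{"x":0,"y":0,"z":0,"ax":0,"ay":0,"az":0.55},{"x":0,"y":0,"z":0,"ax":0,"ay":0,"az":0.62},{"x":0,"y":0,"z":0,"ax":0,"ay":0,"az":0.68},{"x":0,"y":0,"z":0,"ax":0,"ay":0,"az":0.72},{"x":0,"y":0,"z":0,"ax":0,"ay":0,"az":0.75},{"x":0,"y":0,"z":0,"ax":0,"ay":0,"az":0.75}]'
python3 - <<'E'
from h import *
o=get_obs();print(o["contact_force"],o["torque"])
E
python3 go.py .578 .099 .111 .33
```

```text
t: 5.35
eef_pos: [0.5768, 0.0999, 0.1126]
tool_rot: [-0.0, 0.976, 0.219, -0.001]
contact_force: [-4.5, -0.1, 6.1]
gripper_width: 0.157
grasp_force: 49.7
[-4.45831797 -0.1049123   6.09597125] [-0.02753714  1.05189493 -0.06903884]
t 5.35 yaw 0.440690341801556 shift [0.0007 0.0014 0.0016] turn [-0.0006  0.0021  0.1107] q [-0.07  0.48 -0.27  1.86  0.17  0.82 -1.56]
```

Torque is still just friction. I'll continue slowly to the stop.

```bash
python3 -m jog '[{"x":0,"y":0,"z":0,"ax":0,"ay":0,"az":0.03},{"x":0,"y":0,"z":0,"ax":0,"ay":0,"az":0.06},{"x":0,"y":0,"z":0,"ax":0,"ay":0,"az":0.06}]' >/dev/null
cat > st.py <<'E'
from h import *
o=get_obs(); s=R.from_quat(o["tool_rot"],scalar_first=True).apply([1,0,0]);print(o["t"],"yaw",np.arctan2(s[1],s[0]),"F",o["contact_force"].round(1),"T",o["torque"].round(3),o["gripper_width"],o["grasp_force"])
E
python3 st.py; python3 -m jog '[{"x":0,"y":0,"z":0,"ax":0,"ay":0,"az":0.02},{"x":0,"y":0,"z":0,"ax":0,"ay":0,"az":0.04},{"x":0,"y":0,"z":0,"ax":0,"ay":0,"az":0.04}]' >/dev/null; python3 st.py
```

```text
5.65 yaw 0.38070258088344144 F [-4.7  0.7  6.1] T [ 0.042  1.078 -0.072] 0.1526168537030421 49.70850706100464
5.95 yaw 0.34097729224443324 F [-5.8  0.4  6.4] T [ 0.044  1.14  -0.072] 0.15467423998653754 49.714656472206116
```

```bash
python3 -m jog '[{"x":0,"y":0,"z":0,"ax":0,"ay":0,"az":0.02},{"x":0,"y":0,"z":0,"ax":0,"ay":0,"az":0.04},{"x":0,"y":0,"z":0,"ax":0,"ay":0,"az":0.04}]' >/dev/null; python3 st.py; python3 -m jog '[{"x":0,"y":0,"z":0,"ax":0,"ay":0,"az":0.02},{"x":0,"y":0,"z":0,"ax":0,"ay":0,"az":0.04},{"x":0,"y":0,"z":0,"ax":0,"ay":0,"az":0.04}]' >/dev/null; python3 st.py
```

```text
6.25 yaw 0.3040231779354727 F [-5.5  0.1  6.1] T [-0.098  1.051  0.994] 0.1544840064277076 52.01041102409363
6.55 yaw 0.26615378265545314 F [-5.  -0.1  7.4] T [-0.195  1.118  1.661] 0.1538515082373302 65.23706163279712
```

There is a firm stop at yaw ≈0.31: torque about z jumped from about 0 to 1.7 N m. I'll release, retreat upward and look.

```bash
python3 -m jog '[{"x":0,"y":0,"z":0,"ax":0,"ay":0,"az":0},{"x":0,"y":0,"z":0,"ax":0,"ay":0,"az":0},{"x":0,"y":0,"z":0,"ax":0,"ay":0,"az":0},{"x":0,"y":0,"z":0,"ax":0,"ay":0,"az":0},{"x":0,"y":0,"z":0,"ax":0,"ay":0,"az":0},{"x":0,"y":0,"z":0,"ax":0,"ay":0,"az":0},{"x":0,"y":0,"z":0,"ax":0,"ay":0,"az":0},{"x":0,"y":0,"z":0,"ax":0,"ay":0,"az":0}]' 1; python3 -m jog '[{"x":0,"y":0,"z":-0.01,"ax":0,"ay":0,"az":0},{"x":0,"y":0,"z":-0.03,"ax":0,"ay":0,"az":0},{"x":0,"y":0,"z":-0.06,"ax":0,"ay":0,"az":0},{"x":0,"y":0,"z":-0.095,"ax":0,"ay":0,"az":0},{"x":0,"y":0,"z":-0.13,"ax":0,"ay":0,"az":0},{"x":0,"y":0,"z":-0.15,"ax":0,"ay":0,"az":0},{"x":0,"y":0,"z":-0.15,"ax":0,"ay":0,"az":0},{"x":0,"y":0,"z":-0.15,"ax":0,"ay":0,"az":0}]'
python3 - <<'E'
from h import *
snap("wrist","w3")
E
```

```text
t: 7.35
eef_pos: [0.578, 0.0994, 0.1123]
tool_rot: [-0.0, 0.992, 0.13, 0.0]
contact_force: [0.1, 0.2, -0.2]
gripper_width: 1.0
grasp_force: 0.0
t: 8.15
eef_pos: [0.578, 0.0994, 0.2629]
tool_rot: [0.0, 0.992, 0.13, 0.001]
contact_force: [-0.3, 0.7, -0.4]
gripper_width: 0.996
grasp_force: 0.0
```

View pics/w3.png

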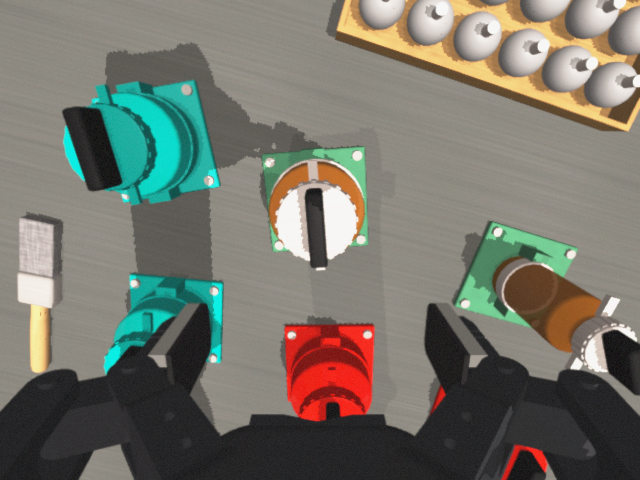

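The wing at (316,190)–(319,268) is now in line with the far lug at (313,168), parallel to the plate's edges. The gripper is open and clear, and the bottle's cap is untouched.

```bash
python3 -c "
from station import *
print(hand_in())"
```

```text
the job is handed in; nothing more can be done
None
```

I screwed the jar's cap clockwise onto its hard stop and let go. The last picture shows the wing in line with the lug, the bottle's cap untouched and the gripper clear; I handed the job in at about 8 s on the robot's clock, and no verdict came back.

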